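# Vacuum leak test on the modular bench controller

## Robot

A 6-joint arm with a two-finger parallel gripper is mounted at the origin on a cart in front of the work surface, level with it; the furniture and walls round the work are solid. World frame = base frame: x ahead of the robot, y to its left, z up, the work surface at z = 0. Lengths are in m, angles in rad, forces in N, time in s.
With the tool pointing down it reaches from about 0.225 to 0.875 m from the base axis. Payload 3.4 kg.
Tool frame: the origin (TCP) lies between the finger pads; the fingertips stand 8 mm ahead of it and the grasp point (between the pads) lies 11 mm behind it; z points along the fingers, y is the line along which they close (so a half turn about z gives the same grasp; the last joint's range is limited). The gripper opens to 85 mm and grips with 20 to 120 N. Pads are 22 mm wide; open, the fingers measure 114 mm over their backs; the gripper's body (76 mm by 85 mm) begins 54 mm behind the grasp point. The pads swing forward as they close: fully open they stand 13 mm farther back than shut.
Start: joints at [-1.373, 0.276, 1.505, -0, 1.361, -0.121], TCP at [0.18, -0.546, 0.239] pointing down, gripper open.
Joint ranges: [-2.89, 2.89], [-0.75, 2.08], [0.22, 2.7], [-1.18, 4.32], [0.11, 2.71], [-2.7, 2.7]. Speed limits (rad/s): [2.57, 2.57, 3.14, 3.14, 3.14, 3.14].

## Interface

Orientations are given as a unit quaternion [w, x, y, z].
In Python, from rig import manip gives the robot as it stands.
- The arm moves only by the tool move_arm, never from a script. Its argument "deltas" is a list that holds one entry, the list of rows, each a list of 5 numbers: the shift along the tool's x, y, z normalised to -1 to 1, where 1 is 80 cm, then the turn about the tool's z normalised to -1 to 1, where 1 is 120 degrees, then the closure, from -1 (fully open) to 1 (shut). In form: [[[tx, ty, tz, twist, grip], ...]]. A call has 1 to 12 rows; each row is the pose to reach, as a shift and turn from the pose commanded when the call began, along the tool's axes at that moment; what a row does not reach only later rows make up. A row lasts 1/10 s, in which the tool goes at most 50 mm and 8.59 degrees, less where a joint would pass 70% of its speed; a pose out of reach is approached as far as the arm can. A call with a number of a shift or a turn outside -1 to 1 is refused whole. A call with a gripper value outside its range is refused whole. The fingers move at their own pace and stop on an object; "squeeze" is the grip in N (left out, the last holds). Time passes only in rows, so rows that repeat a pose let the fingers close. It gives the time, the measured TCP pose, the force, the opening and the grip force at its end, in the units of the state.
- manip.get_state(): the state, without advancing time (a new reading comes with each control period).
- manip.get_image(name): name is "scene" or "top"; returns the picture (480x640x3 uint8, red, green, blue); there is no depth.
- manip.camera_params(name): a dict with "fx", "fy", "cx", "cy" (pixels), "dist" ([k1, k2, p1, p2, k3] as OpenCV has them; the pictures are not rectified), "R" (3x3) and "t" (3): a world point X has camera coordinates R X + t. Camera axes: x right, y down, z forward; pixel columns grow to the right and rows downward; lengths in m; the calibration is good to about 2 mm. A picture is of the moment at which its call begins. camera_params takes no time and is no camera call.
- manip.sign_off(): hands the job in; it is judged then, once.
The state is a dict: "clock": time; "qpos": joint angles; "qd": joint speeds; "effort": joint torques, N m; "position": TCP position; "ee_rot": TCP orientation; "contact_force": force on the tool from outside, world axes, zero at the start; "moment": the same for the moment, N m; "width": finger opening in m; "gripper_force": force on a finger pad.
Only numpy, scipy, OpenCV 4.12 (cv2) and the standard library are available. Lean on these libraries where they do the work, as an engineer would, in place of code of your own. Each camera call takes 0.05 s, during which the arm holds its last target. There are 200 camera calls.

## Task

Run a leak test of the chuck vacuum on the modular controller, only pressing with closed fingertips: press down the far end of the rocker so that it tips fully over to on, then push the round mushroom valve plunger fully in, and last press the long test bar well down and keep it pressed; the program finishes while still holding the bar down with the fingers. Leave the small square vent key unpressed, press without hammering, and do not grasp, lift or shift the small things standing and lying round the controller.

Things in the scene. Friction and masses are not known exactly. Their poses are not given: they have to be found in the camera images.
- rocker_far_pad (a point): press point on the top face of the black paddle rocker (60 x 32 x 10 mm, long side along the dock's x), 21 mm from the pivot on the half farther from the robot, which is up at the start and has a low cross ridge. The pivot is 8 mm under the top face, 59 mm above the worktop. The point is about 72 mm above the worktop at the start, 62 mm with the rocker fully on.
- rocker (a joint): tilt of the rocker in rad, -0.24 (off, far end up) to +0.24 (on, far end down, end stop). No spring: it stays where it is left. About 2.5 N at the press point tips it.
- plunger_top (a point): centre of the top of the black round mushroom-headed valve plunger (34 mm wide head), 76 mm above the worktop when fully out, 66 mm when fully in; its axis is vertical.
- plunger (a joint): how far the plunger is pushed in, m: 0 out, 0.010 fully in at its end stop. Needs about 3 N; no spring: it stays where it is left.
- test_bar_top (a point): centre of the top face of the long narrow black test bar (46 x 18 mm, long side along the dock's y, across its module), 72 mm above the worktop when up, 63 mm when fully down; it goes straight down.
- test_bar (a joint): how far the test bar is pressed, m: 0 up, 0.009 fully down at its end stop. A spring pushes it back up: about 1.7 N to start, 6.6 N at the bottom.
- vent_key_top (a point): centre of the top face of the small square black vent key (18 x 18 mm), 68 mm above the worktop, to be left unpressed.
- vent_key (a joint): how far the vent key is pressed, m: 0 up, 0.006 down; sprung, gives way to 1.2 N.
- dock: fixed aluminium dock, 92 mm deep (its x, away from the robot), 292 mm long (its y, to the left); origin on the worktop under the middle of its four bays, which are 60 mm apart along its y. In them sit four fixed white modules (84 x 56 mm, tops 50 mm above the worktop) in any order, carrying rocker, plunger, test bar and vent key. Dial gauge (32 mm high) at the left end.
- microscope: fixed white stereo microscope, about 292 x 200 mm and 358 mm tall, left of the dock and in the way of a low or level swing from the robot's left side: pass above it; origin on the worktop under its middle.
- vial_1: loose small vial with blue cap, 22 mm wide, 46 mm tall, standing behind the dock; origin at its foot; leave alone.
- weight_100: loose calibration weight, 24 mm wide, 37 mm tall, standing behind the dock; origin at its foot; leave alone.
- weight_50: loose smaller calibration weight, 19 mm wide, 29 mm tall, standing behind the dock; origin at its foot; leave alone.
- tape_kapton: loose roll of tape lying flat, 69 mm wide, 19 mm high, in front of the dock; origin at its underside; leave alone.
- tweezers_1: loose tweezers, 125 mm long, 9 mm high, lying in front of the dock; origin at the underside; leave alone.

How it is judged:
On the way, in this order (a step that is already met when the one before it is completed fails the run):
1. the rocker is tipped over to on (value of joint rocker above 0.19 rad), for 0.2 s.
2. the mushroom plunger is pushed in, rocker still on (value of joint plunger above 0.008 m and value of joint rocker above 0.19 rad), for 0.2 s.
3. the fingers press the test bar down (all of step 2 and value of joint test_bar above 0.0055 m and contact force between the fingers and test_bar above 1 N), for 0.3 s.
At the end, for the whole second after the job is handed in: The rocker is on (above 0.19 rad), the plunger is in (more than 8 of its 10 mm), the vent key is up, and the fingers hold the test bar at least 5.5 of its 9 mm down with 1 to 40 N, at rest (all of step 3 and contact force between the fingers and test_bar below 40 N and velocity of joint test_bar below 0.01 m/s and value of joint vent_key below 0.002 m); the arm keeps its last pose, push and grip.
It fails at once if the plunger is pushed before the rocker is on, or the rocker is turned back (value of joint plunger above 0.005 m and value of joint rocker below 0.12 rad).
It fails at once if the test bar is pressed before the plunger is in (value of joint test_bar above 0.004 m and value of joint plunger below 0.0075 m).
It fails at once if the vent key is pressed (value of joint vent_key above 0.003 m).
It fails at once if a control is hammered (over 50 N) (contact force between the arm and rocker above 50 N or contact force between the arm and plunger above 50 N or contact force between the arm and test_bar above 50 N).
It fails at once if a small thing round the controller is shifted or lifted by more than 15 mm (distance of any of vial_1, weight_100, weight_50, tape_kapton, tweezers_1 from where it was at the start of the episode above 0.015 m).
It also fails if it takes over 42 s, if anything falls off the work surface, if the arm or the gripper's body presses on something with over 40 N, if the wrist force passes 120 N, or if a joint passes its speed limit or range.

## Working session

There is one attempt and no reset: what is moved stays moved. The work goes in short steps, Python scripts to look and compute and a tool call to move; the robot and the scene stay as the last step left them, time stands still between calls to the robot, and variables do not carry over. Pictures are saved under pics/ and viewed, at most 10 in all, crops included, and the job is handed in when it is done.

Besides the shell and the picture viewer there is one more tool, called after "Emit:" by a JSON object that holds its "fn" and its "kwargs". move_arm: Moves the arm, as the interface text tells. Scaled input: -1 to 1 covers 80 cm each way for a shift and 120 degrees each way for a turn. Its arguments: {"type":"object","properties":{"deltas":{"type":"array","items":{"type":"array","items":{"type":"array","items":{"type":"number","minimum":-1,"maximum":1}}}},"squeeze":{"type":"number"}},"required":["deltas"]}

```bash
mkdir -p pics
python3 - <<'E'
from rig import manip
import cv2
for n in("scene","top"):
    cv2.imwrite(f"pics/{n}0.png",manip.get_image(n)[:,:,::-1])
    p=manip.camera_params(n);print(n,p)
s=manip.get_state();print(s)
E
```

```text
scene {'fx': 442.6531767951885, 'fy': 442.6531767951885, 'cx': 318.8675666924779, 'cy': 241.5229187609776, 'dist': array([-0.06052503,  0.        ,  0.        ,  0.        ,  0.        ]), 'R': array([[ 0.46232073, -0.88664722, -0.01078202],
       [-0.4761841 , -0.23800055, -0.84652492],
       [ 0.74800284,  0.39650025, -0.5322399 ]]), 't': array([-0.34982652,  0.27281385,  0.54866848])}
top {'fx': 479.4132842512692, 'fy': 479.4132842512692, 'cx': 315.25777972443797, 'cy': 243.39502812652205, 'dist': array([-0.09708106,  0.        ,  0.        ,  0.        ,  0.        ]), 'R': array([[ 0.06819485, -0.99766552, -0.00360056],
       [-0.97642869, -0.06600157, -0.20550135],
       [ 0.20478397,  0.01752982, -0.97865021]]), 't': array([-0.17129471,  0.52265899,  0.87635473])}
{'clock': 0.1, 'qpos': array([-1.37301361e+00,  2.76543910e-01,  1.50600979e+00, -1.52145424e-05,
        1.36071106e+00, -1.21008964e-01]), 'qd': array([ 2.46678057e-06, -3.09789324e-03, -1.49953173e-03,  5.45409417e-04,
        5.75437868e-04, -1.02683435e-03]), 'effort': array([ 1.89854363e-03, -4.17698765e+01, -2.46404618e+01, -1.67028111e-04,
        5.73807542e-03,  9.84272077e-07]), 'position': array([ 0.18010957, -0.54557704,  0.23851797]), 'ee_rot': array([-8.35154770e-04,  9.87322759e-01,  1.58723252e-01, -3.95189052e-05]), 'contact_force': array([-0.23150782, -0.11196991, -0.30798981]), 'moment': array([ 0.03692348, -0.04342946,  0.02482367]), 'gripper_force': 0.0, 'width': 0.08565475879987684}
```

View pics/top0.png

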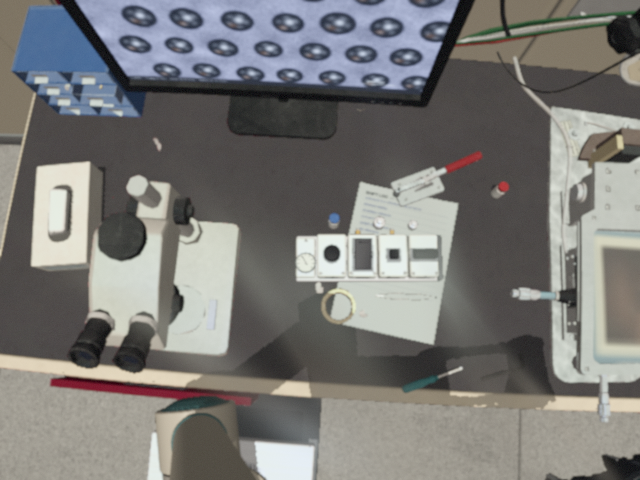

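View pics/scene0.png

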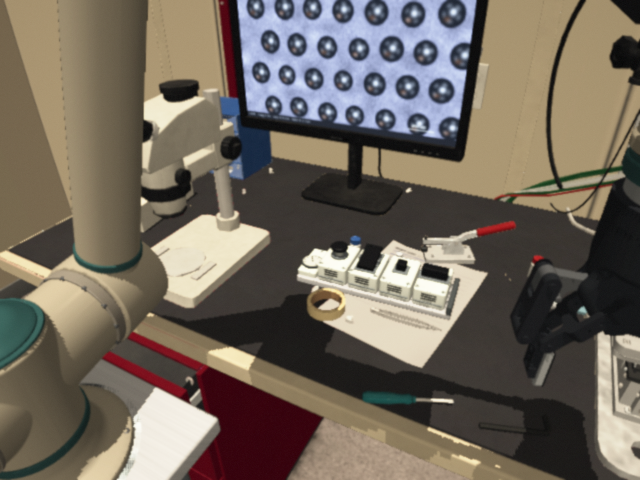

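The top view shows, left to right: gauge (306,262), plunger (331,254), rocker (362,253), vent key (394,254) and test bar (426,254). In the scene view the controller is around (385,275), and the arm is at the right.

```bash
cat > h.py <<'E'
import numpy as np,cv2
from rig import manip
def ray(n,uv,z):
    p=manip.camera_params(n);K=np.array([[p['fx'],0,p['cx']],[0,p['fy'],p['cy']],[0,0,1]])
    u=cv2.undistortPoints(np.array([[uv]],float),K,np.array(p['dist']))[0,0]
    R=np.array(p['R']);c=-R.T@p['t'];d=R.T@np.array([u[0],u[1],1]);return c+d*(z-c[2])/d[2]
def proj(n,X):
    p=manip.camera_params(n);K=np.array([[p['fx'],0,p['cx']],[0,p['fy'],p['cy']],[0,0,1]])
    return cv2.projectPoints(np.array([X],float),cv2.Rodrigues(np.array(p['R']))[0],np.array(p['t']),K,np.array(p['dist']))[0].ravel()
E
python3 - <<'E'
from h import *
im=cv2.imread('pics/top0.png')
c=cv2.resize(im[205:305,290:450],None,fx=5,fy=5,interpolation=cv2.INTER_CUBIC);cv2.imwrite('pics/topc.png',c)
im2=cv2.imread('pics/scene0.png')
cv2.imwrite('pics/scc.png',cv2.resize(im2[225:325,295:465],None,fx=4.5,fy=4.5,interpolation=cv2.INTER_CUBIC))
g=cv2.cvtColor(im,cv2.COLOR_BGR2GRAY)
w=(g>150).astype(np.uint8)
for n,(x0,x1,z) in dict(plunger=(320,345,.076),rocker=(352,374,.067),vent=(384,405,.068),bar=(411,440,.072)).items():
    sub=g[238:274,x0:x1];m=(sub<110).astype(np.uint8)
    k,l,s,ce=cv2.connectedComponentsWithStats(m)
    for i in range(1,k):
        if s[i,4]>25: print(n,s[i]+[x0,238,0,0,0],ce[i]+[x0,238],ray('top',ce[i]+[x0,238],z).round(4))
E
```

```text
plunger [324 246  15  15 189] [331.38095238 253.        ] [ 0.512  -0.1674  0.076 ]
rocker [355 239  17  30 471] [362.58174098 253.64543524] [ 0.5165 -0.227   0.067 ]
vent [389 250  10   9  85] [393.55294118 253.96470588] [ 0.5197 -0.286   0.068 ]
bar [418 250  20   8  70] [430.1        252.01428571] [ 0.5273 -0.3551  0.072 ]
```

View pics/topc.png

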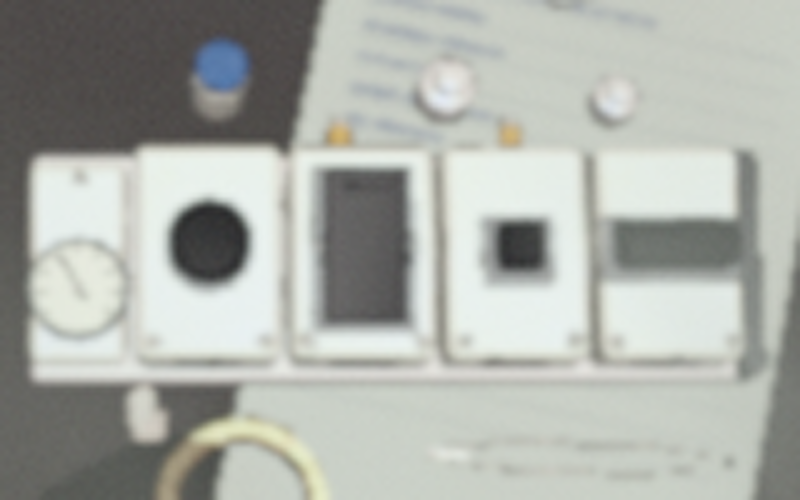

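View pics/scc.png

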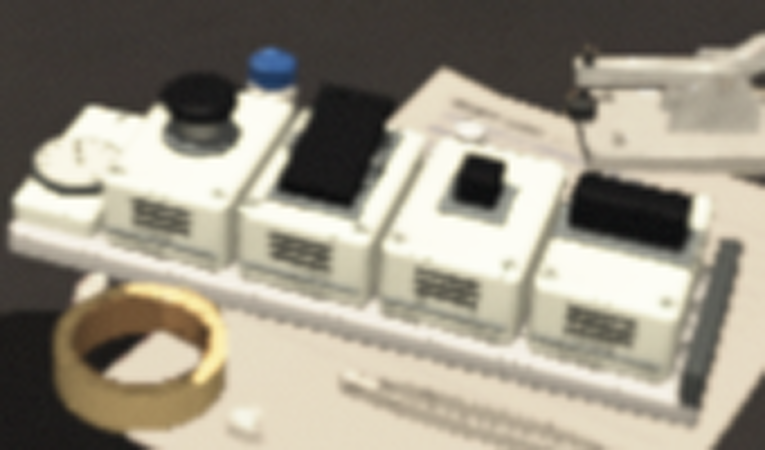

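The crops confirm the order plunger, rocker, vent key, bar. The bar spans (613–742, 220–272) in the top crop, and the rocker's far end (ridge) is at the top of the picture.

```bash
cat >> h.py <<'E'
from scipy.spatial.transform import Rotation as Ro
def delta(X,s=None):
    s=s or manip.get_state();R=Ro.from_quat(np.roll(s['ee_rot'],-1)).as_matrix()
    return (R.T@(np.array(X)-s['position'])/.8).round(4)
E
python3 - <<'E'
from h import *
P=ray('top',(331.38,253),.076);Rk=ray('top',(362.6,253.6),.067);V=ray('top',(393.55,254),.068);B=ray('top',(425.1,253.8),.072)
Q=np.array([P,Rk,V,B])[:,:2];i=np.array([1.5,.5,-.5,-1.5])*.06
a=np.polyfit(i,Q[:,0],1)[0];b=np.polyfit(i,Q[:,1],1)[0];print(Q.round(4),a,b)
yaw=np.arctan2(-a,b);dx=np.array([np.cos(yaw),np.sin(yaw)]);dy=np.array([-dx[1],dx[0]])
c=Q.mean(0);G=c+np.outer(i,dy);print('yaw',np.degrees(yaw),'resid mm',(1000*(Q-G)).round(1))
far=G[1]+.0226*dx
print('ctr',c,'far',far)
for n,X in dict(P=[*G[0],.076],far=[*far,.072],V=[*G[2],.068],B=[*G[3],.072]).items(): print(n,np.round(X,4),'scenecrop',((proj('scene',X)-[295,225]+.5)*4.5).round(),'topcrop',((proj('top',X)-[290,205]+.5)*5).round())
s=manip.get_state();R=Ro.from_quat(np.roll(s['ee_rot'],-1)).as_matrix();print(R.round(3))
print('d above far z=.15',delta([*far,.15]))
E
```

```text
[[ 0.512  -0.1674]
 [ 0.5166 -0.227 ]
 [ 0.5196 -0.286 ]
 [ 0.5232 -0.3456]] -0.06081649369461372 0.9888619235754537
yaw 3.5193437428963112 resid mm [[-0.3 -0.8]
 [ 0.6 -0.5]
 [-0.1  0.5]
 [-0.2  0.8]]
ctr [ 0.51786781 -0.25650825] far [ 0.53858362 -0.22517752]
P [ 0.5123 -0.1667  0.076 ] scenecrop [192.  87.] topcrop [207. 242.]
far [ 0.5386 -0.2252  0.072 ] scenecrop [346.  98.] topcrop [365. 186.]
V [ 0.5197 -0.2865  0.068 ] scenecrop [472. 167.] topcrop [522. 247.]
B [ 0.5234 -0.3463  0.072 ] scenecrop [624. 194.] topcrop [680. 246.]
[[ 0.95   0.313 -0.   ]
 [ 0.313 -0.95   0.002]
 [ 0.    -0.002 -1.   ]]
d above far z=.15 [ 0.551  -0.2397  0.1111]
```

Emit:
{"fn": "move_arm", "kwargs": {"deltas": [[[0.55,-0.24,0.1,0.12,1],[0.55,-0.24,0.1,0.12,1],[0.55,-0.24,0.1,0.12,1],[0.55,-0.24,0.1,0.12,1],[0.55,-0.24,0.1,0.12,1],[0.55,-0.24,0.1,0.12,1],[0.55,-0.24,0.1,0.12,1],[0.55,-0.24,0.1,0.12,1],[0.55,-0.24,0.1,0.12,1],[0.55,-0.24,0.1,0.12,1],[0.55,-0.24,0.1,0.12,1],[0.55,-0.24,0.1,0.12,1]]], "squeeze": 30}}

```text
clock: 1.3
position: [0.5378, -0.2251, 0.1586]
ee_rot: [-0.0, 0.999, 0.035, -0.001]
contact_force: [-0.0, -0.1, 0.4]
width: 0.0002
gripper_force: 0.0
```

Run:
```python
from h import *
s=manip.get_state();print(s['clock'],s['position'],s['width'],s['contact_force']);R=Ro.from_quat(np.roll(s['ee_rot'],-1)).as_matrix();print(R.round(3))
print(delta([.538,-.226,.09]),delta([.538,-.226,.07]))
c=[cv2.cvtColor(manip.get_image(n),cv2.COLOR_RGB2BGR) for n in('top','scene')]
o=np.hstack([cv2.resize(c[0][190:310,290:450],None,fx=2.5,fy=2.5),cv2.resize(c[1][180:325,300:460],(400,362))[:300]])
cv2.imwrite('pics/a1.png',o);print(proj('scene',s['position']+[0,0,-.008]))
```

```text
1.3 [ 0.53778096 -0.22508033  0.15855368] 0.0001920148399751794 [-0.04650598 -0.0511926   0.35602008]
[[ 0.998  0.07  -0.002]
 [ 0.07  -0.998  0.   ]
 [-0.002 -0.    -1.   ]]
[0.0004 0.0012 0.0857] [0.0004 0.0012 0.1107]
[373.59258966 209.19673328]
```

View pics/a1.png

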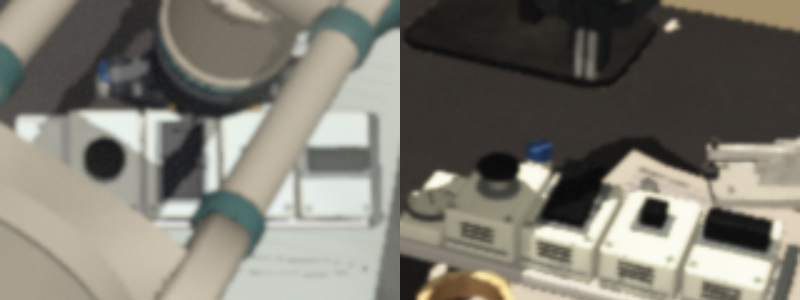

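The scene crop shows the closed fingertips at about (374,211) px, matching the projected TCP to within 2 px. The fingers are over the rocker's far half.

Emit:
{"fn": "move_arm", "kwargs": {"deltas": [[[0.0,0.002,0.06,0,1],[0.0,0.002,0.083,0,1],[0.0,0.002,0.088,0,1],[0.0,0.002,0.092,0,1],[0.0,0.002,0.096,0,1],[0.0,0.002,0.099,0,1],[0.0,0.002,0.102,0,1],[0.0,0.002,0.104,0,1],[0.0,0.002,0.106,0,1],[0.0,0.002,0.106,0,1]]]}}

```text
clock: 2.4
position: [0.5389, -0.2278, 0.075]
ee_rot: [0.001, 0.999, 0.034, 0.001]
contact_force: [1.4, -0.2, 3.2]
width: -0.0003
gripper_force: 1.7
```

Emit:
{"fn": "move_arm", "kwargs": {"deltas": [[[0,0,0.002,0,1],[0,0,0.003,0,1],[0,0,0.004,0,1],[0,0,0.005,0,1],[0,0,0.005,0,1],[0,0,0.005,0,1]]]}}

```text
clock: 3.0
position: [0.5403, -0.2278, 0.0716]
ee_rot: [0.001, 0.999, 0.034, 0.003]
contact_force: [4.5, 1.4, 5.7]
width: 0.0002
gripper_force: 3.1
```

Emit:
{"fn": "move_arm", "kwargs": {"deltas": [[[0,0,0.001,0,1],[0,0,0.002,0,1],[0,0,0.003,0,1],[0,0,0.003,0,1]]]}}

```text
clock: 3.4
position: [0.5404, -0.2278, 0.0712]
ee_rot: [0.001, 0.999, 0.034, 0.003]
contact_force: [1.9, 3.1, 16.8]
width: -0.0001
gripper_force: 8.3
```

Emit:
{"fn": "move_arm", "kwargs": {"deltas": [[[0,0,-0.03,0,1],[0,0,-0.07,0,1],[-0.03,-0.077,-0.075,0,1],[-0.03,-0.077,-0.075,0,1],[-0.03,-0.077,-0.06,0,1],[-0.03,-0.077,-0.05,0,1],[-0.03,-0.077,-0.05,0,1]]]}}

```text
clock: 4.1
position: [0.5089, -0.1678, 0.1058]
ee_rot: [-0.001, 0.999, 0.034, -0.002]
contact_force: [-0.7, -1.2, -0.8]
width: -0.0002
gripper_force: 0.0
```

Run:
```python
from h import *
s=manip.get_state();print(s['clock'],s['position'],s['contact_force'])
print(delta([.5123,-.168,.074]))
c=cv2.cvtColor(manip.get_image('scene'),cv2.COLOR_RGB2BGR)
cv2.imwrite('pics/a2.png',cv2.resize(c[205:325,295:465],None,fx=4.5,fy=4.5,interpolation=cv2.INTER_CUBIC))
```

```text
4.1 [ 0.50887852 -0.16778142  0.10578653] [-0.67963586 -1.1812169  -0.75621997]
[0.0044 0.0006 0.0397]
```

View pics/a2.png

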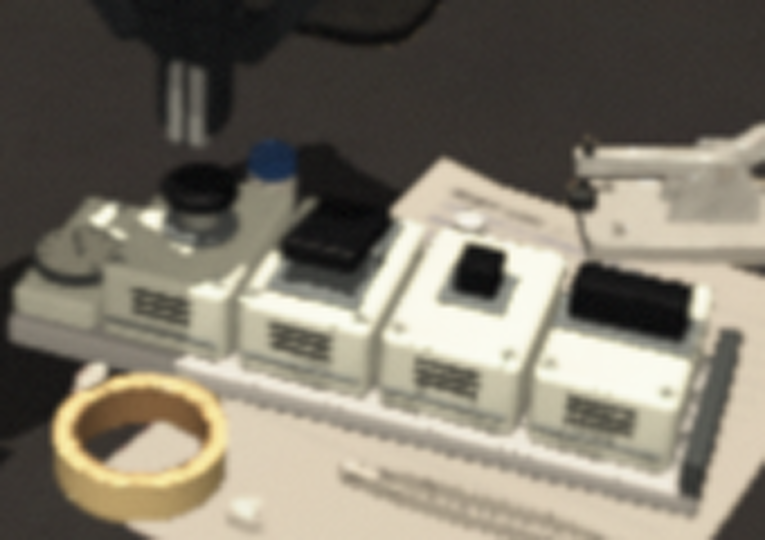

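The picture shows the rocker tipped on, its near end now up. The fingertips are at (188,140), just above and left of the plunger head at (200,180).

Emit:
{"fn": "move_arm", "kwargs": {"deltas": [[[0.004,0.0015,0.01,0,1],[0.004,0.0015,0.02,0,1],[0.004,0.0015,0.025,0,1],[0.004,0.0015,0.028,0,1],[0.004,0.0015,0.031,0,1],[0.004,0.0015,0.034,0,1],[0.004,0.0015,0.037,0,1],[0.004,0.0015,0.039,0,1],[0.004,0.0015,0.041,0,1],[0.004,0.0015,0.041,0,1]]]}}

```text
clock: 5.15
position: [0.5132, -0.1686, 0.0752]
ee_rot: [0.0, 0.999, 0.034, 0.0]
contact_force: [-0.2, -0.1, 1.3]
width: 0.0001
gripper_force: 0.7
```

Emit:
{"fn": "move_arm", "kwargs": {"deltas": [[[0,0,0.001,0,1],[0,0,0.002,0,1],[0,0,0.003,0,1],[0,0,0.003,0,1],[0,0,0.003,0,1]]]}}

```text
clock: 5.65
position: [0.5132, -0.1686, 0.074]
ee_rot: [0.0, 0.999, 0.034, 0.0]
contact_force: [-2.0, 0.7, 10.5]
width: 0.0002
gripper_force: 4.8
```

Emit:
{"fn": "move_arm", "kwargs": {"deltas": [[[0,0,-0.03,0,1],[0,0,-0.062,0,1],[-0.0025,0.1,-0.062,0,1],[-0.0025,0.2,-0.062,0,1],[-0.0025,0.2245,-0.062,0,1],[-0.0025,0.2245,-0.062,0,1],[-0.0025,0.2245,-0.03,0,1],[-0.0025,0.2245,-0.03,0,1],[-0.0025,0.2245,-0.03,0,1]]]}}

```text
clock: 6.55
position: [0.5226, -0.347, 0.096]
ee_rot: [-0.001, 0.999, 0.034, -0.001]
contact_force: [1.2, -0.3, 0.4]
width: 0.0003
gripper_force: 0.0
```

Run:
```python
from h import *
s=manip.get_state();print(s['clock'],s['position'],s['contact_force'])
print(delta([.5235,-.348,.0715]))
c=cv2.cvtColor(manip.get_image('scene'),cv2.COLOR_RGB2BGR)
cv2.imwrite('pics/a3.png',cv2.resize(c[205:325,295:465],None,fx=4.5,fy=4.5,interpolation=cv2.INTER_CUBIC))
```

```text
6.55 [ 0.52261647 -0.34704693  0.09603859] [ 1.15983823 -0.27057562  0.36179289]
[0.0011 0.0013 0.0307]
```

View pics/a3.png

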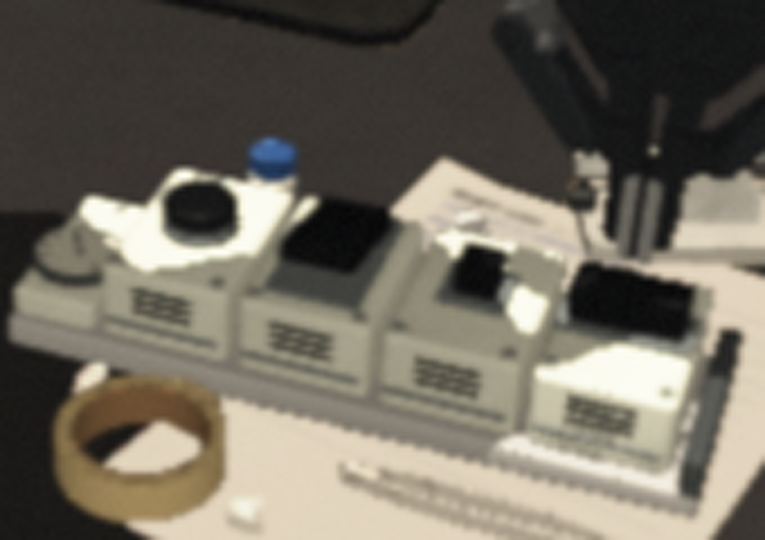

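The plunger head is now low at (200,207) and the rocker is still on. The fingertips at (638,250) are right over the bar at (635,290).

Emit:
{"fn": "move_arm", "kwargs": {"deltas": [[[0.001,0.0013,0.008,0,1],[0.001,0.0013,0.015,0,1],[0.001,0.0013,0.019,0,1],[0.001,0.0013,0.022,0,1],[0.001,0.0013,0.025,0,1],[0.001,0.0013,0.028,0,1],[0.001,0.0013,0.03,0,1],[0.001,0.0013,0.032,0,1],[0.001,0.0013,0.032,0,1],[0.001,0.0013,0.032,0,1]]]}}

```text
clock: 7.6
position: [0.5241, -0.3484, 0.0718]
ee_rot: [-0.0, 0.999, 0.034, 0.0]
contact_force: [-0.7, 3.4, 6.3]
width: -0.0
gripper_force: 3.0
```

Emit:
{"fn": "move_arm", "kwargs": {"deltas": [[[0,0,0.001,0,1],[0,0,0.001,0,1],[0,0,0.001,0,1],[0,0,0.001,0,1],[0,0,0.001,0,1],[0,0,0.001,0,1]]]}}

```text
clock: 8.2
position: [0.5241, -0.3484, 0.0712]
ee_rot: [-0.0, 0.999, 0.034, 0.0]
contact_force: [-1.5, 2.6, 6.6]
width: -0.0001
gripper_force: 3.2
```

Run:
```python
from h import *
s=manip.get_state();print(s['clock'],s['position'],s['contact_force'])
if 3<s['contact_force'][2]<25 and s['position'][2]<.0735: print(manip.sign_off())
```

```text
8.2 [ 0.52409494 -0.34840893  0.0711503 ] [-1.48013342  2.58343698  6.57904244]
the job is handed in; nothing more can be done
None
```

I handed the job in at 8.2 s with the rocker on, the plunger in and the test bar held about 8.8 mm down at roughly 6.6 N; the vent key and loose items were never touched, and no verdict was returned.

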